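# Put the dried gel cassette away in the plate drawer

## Task

Pull the drawer of the small grey bench cabinet all the way out to its stop, then lift the taller of the two gel cassettes up out of its slot in the white drying rack and stand it upright, the same way up, in the long narrow channel inside the drawer. Set it down gently on the channel floor, do not drop it, and leave the drawer fully open. Leave the shorter cassette in the rack and everything else on the bench where it is.

Things in the scene. Friction and masses are not known exactly. Their poses are not given: they have to be found in the camera images.
- cabinet_front (a point): middle of the top front edge of the grey metal bench cabinet fixed to the bench, 220 deep (x) x 240 wide (y) x 140 mm high, with one white drawer front; a flat box 30 mm high is fixed on the rear half of its top. x points from the front into the cabinet (the drawer comes out along -x), z up. Stands on the robot's left half of the bench
- drawer (a joint): how far the drawer is out, in m: 0 shut, 0.150 at its stop; starts 0 to 0.025. It slides with about 3 N of friction and stays where left. Its front panel is 236 wide x 124 high, top edge 136 mm above the bench; its box is 210 wide, 187 long, walls 52 mm high (top 67 mm above the bench)
- handle (a point): middle of the drawer's steel bar handle, 115 mm above the bench: a horizontal round bar 11 mm thick, 110 mm long along the cabinet's y, its axis 45 mm in front of the drawer front. x points into the cabinet, z up; moves with the drawer
- channel (a point): middle of the floor of the grey channel inside the drawer, 21 mm above the bench, 132 mm behind the handle bar; moves with the drawer. The channel runs along this point's x (pull direction), 130 mm long, 18 mm wide inside, walls 40 mm high, lips flaring to 36 mm wide at 48 mm above its floor. Stored boxes 34 mm high stand 75 mm or more to its +y side
- rack: white plastic drying rack fixed to the bench, base 110 (x) x 130 (y) x 22 mm high, with four slots running along its x at y = -45, -15, 15 and 45 mm; each is 11 mm wide between pairs of small posts that reach 56 mm above the bench. Origin: centre of the underside. The cassettes stand in the two outer slots, which in which varies
- tall_cassette: the taller gel cassette: flat upright plate with black frame and glass window, 100 (x) x 8 thick (y) x 80 mm high (z), 0.1 to 0.2 kg. Origin: centre of its bottom edge, 22 mm above the bench when in the rack; z points up to its top edge
- short_cassette: the shorter cassette, same make, 100 x 8 x 52 mm high, in the other outer slot; origin at the centre of its bottom edge. Stays in the rack
- amber_bottle: amber bottle, 56 mm across, about 115 mm high; origin centre of underside. Stays
- beaker: glass beaker, 64 mm across, 75 mm high; origin centre of underside. Stays
- tip_box: yellow box 120 x 82 x 45 mm high; origin centre of underside. Stays
- timer: small grey timer 60 x 50 x 20 mm high; origin centre of underside. Stays
- tube_block: black block with eight holes, 70 x 110 x 28 mm high; origin centre of underside. Stays
- weigh_dish: white dish 68 mm across, 22 mm high; origin centre of underside. Stays

How it is judged:
By the outcome, as a careful person would: the job done as asked, in the order asked, and still so for the second after the job is handed in, with the robot touching nothing.
It also fails if it takes over 61 s, if anything falls off the work surface, if the arm or the gripper's body presses on something with over 40 N, if the wrist force passes 120 N, or if a joint passes its speed limit or range.

## Robot

A 7-joint arm with a two-finger parallel gripper is mounted at the origin on the work surface. World frame = base frame: x ahead of the robot, y to its left, z up, the work surface at z = 0. Lengths are in m, angles in rad, forces in N, time in s.
With the tool pointing down it reaches from about 0.4 to 0.85 m from the base axis. Payload 4.5 kg.
Tool frame: the origin (TCP) lies at the centre of the arm's flange, where the gripper is bolted on; the fingertips stand 166 mm ahead of it and the grasp point (between the pads) lies 147 mm ahead of it; z points along the fingers, y is the line along which they close (so a half turn about z gives the same grasp; the last joint's range is limited). The gripper opens to 88 mm and grips with 3 to 60 N. Pads are 18 mm wide; open, the fingers measure 123 mm over their backs; the gripper's body (75 mm by 187 mm) begins 45 mm behind the grasp point.
Start: joints at [-1.186, 0.689, -0.195, 1.565, 0.157, 0.902, -0.215], TCP at [0.215, 0.587, 0.405] pointing down, gripper open.
Joint ranges: [-3.01, 3.01], [-0.46, 2.08], [-1.47, 1.51], [0.13, 2.56], [-1, 4.14], [0.04, 2.09], [-2.66, 2.66]. Speed limits (rad/s): [2.57, 2.57, 3.14, 3.14, 3.14, 3.14, 3.14].

## Interface

Orientations are given as [roll, pitch, yaw] about the fixed x, y, z axes, in that order (R = Rz(yaw) Ry(pitch) Rx(roll)).
In Python, from plant import sense, optics, ticket gives the robot as it stands.
- The arm moves only by the tool jog_arm, never from a script. Its argument "motion" is a list of rows, each an object with "travel": the shift along the tool's x, y, z each as a share of 250 mm, from -1 to 1, a list of three; "delta_rot": the turn, a rotation vector about the tool's x, y, z each as a share of pi/2 rad, from -1 to 1, a list of three; "claw": the opening, from -1 (shut) to 1 (fully open). In form: [{"travel": [dx, dy, dz], "delta_rot": [wx, wy, wz], "claw": claw}, ...]. A call has 1 to 8 rows; each row is the pose to reach, as a shift and turn from the pose commanded when the call began, along the tool's axes at that moment; what a row does not reach only later rows make up. A row lasts 1/12 s, in which the tool goes at most 41.7 mm and 7.16 degrees, less where a joint would pass 70% of its speed; a pose out of reach is approached as far as the arm can. A call with a number of a shift or a turn outside -1 to 1 is refused whole. A call with a gripper value outside its range is refused whole. The fingers move at their own pace and stop on an object; "squeeze" is the grip in N (left out, the last holds). Time passes only in rows, so rows that repeat a pose let the fingers close. It gives the time, the measured TCP pose, the force, the opening and the grip force at its end, in the units of the state.
- sense(): the state, without advancing time (a new reading comes with each control period).
- optics.capture(name): name is "side" or "top" or "wrist"; returns a dict with "color" (420x560x3 uint8, blue, green, red), "intrinsics" (3x3 intrinsics, pixels), "dist" ([k1, k2, p1, p2, k3] as OpenCV has them; the pictures are not rectified), "rvec" (rotation vector, rad) and "tvec" (3), from world to camera coordinates, as OpenCV has them; the wrist camera has in their place "tool_from_camera" (4x4, takes a point from camera to tool coordinates, whose origin is the TCP and whose axes are the flange's). Camera axes: x right, y down, z forward; pixel columns grow to the right and rows downward; lengths in m; the calibration is good to about 2 mm. A picture is of the moment at which its call begins: read the wrist's pose just before it. There is no depth.
- ticket.job_done(): hands the job in; it is judged then, once.
Trained networks look in the newest picture that a camera, given by its name, has taken for a name from the list of things; names that differ only in an ending like _2 or _b are one class to them, and where a whole thing is asked for, a point or a joint stands for the part that bears it (a point fixed in the world has none). Each returns a list of dicts, best first, with "conf" (0 to 1); they miss things now and then, are a little off and sometimes report something else, mostly with a low value. They report only what shows in the picture. A call takes as long as a camera call.
- optics.trace(camera, thing): "pixels" (420x560 bool, what is visible of it) and "box" ([centre column, centre row, width, height] in pixels, round what is visible of it).
- optics.landmark_of(camera, thing): "position" ([row, column] in pixels: a listed point, or the origin of a listed thing).
The state is a dict: "t": time; "joints": joint angles; "qvel": joint speeds; "tau": joint torques, N m; "position": TCP position; "tcp_rot": TCP orientation; "wrist_force": force on the tool from outside, world axes, zero at the start; "ft_torque": the same for the moment, N m; "grip_width": opening from 0.0 (shut) to 1.0 (fully open); "gripper_force": force on a finger pad.
Only numpy, scipy, OpenCV 4.12 (cv2) and the standard library are available. Lean on these libraries where they do the work, as an engineer would, in place of code of your own. Each camera call takes 0.05 s, during which the arm holds its last target. There are 200 camera calls.

## Working session

There is one attempt and no reset: what is moved stays moved. The work goes in short steps, Python scripts to look and compute and a tool call to move; the robot and the scene stay as the last step left them, time stands still between calls to the robot, and variables do not carry over. Pictures are saved under pics/ and viewed, at most 10 in all, crops included, and the job is handed in when it is done.

Besides the shell and the picture viewer there is one more tool, called after "Request:" as name(argument=value, ...), one argument or row to a line, values as JSON. jog_arm: Moves the arm, as the interface text tells. Shift numbers are shares of 250 mm and turn numbers shares of pi/2 rad, none past 1 either way. Its arguments: {"type":"object","properties":{"motion":{"type":"array"},"squeeze":{"type":"number"}},"required":["motion"]}

```bash
ls; mkdir -p pics; cat > h.py <<'E'
import numpy as np, cv2
from scipy.spatial.transform import Rotation as Rn
from plant import sense, optics, ticket
def cam(c,s=None):
    if 'rvec' in c:
        R=cv2.Rodrigues(np.array(c['rvec'],float))[0]; t=np.array(c['tvec'],float).ravel(); return R,t
    T=np.eye(4); T[:3,:3]=Rn.from_euler('xyz',s['tcp_rot']).as_matrix(); T[:3,3]=s['position']
    W=np.linalg.inv(T@np.array(c['tool_from_camera'])); return W[:3,:3],W[:3,3]
def ray(c,px,s=None):
    R,t=cam(c,s); p=cv2.undistortPoints(np.array([[px]],float),np.array(c['intrinsics']),np.array(c['dist']))[0,0]
    return -R.T@t, R.T@np.array([p[0],p[1],1])
def onz(c,px,z,s=None):
    o,d=ray(c,px,s); return o+d*(z-o[2])/d[2]
def proj(c,P,s=None):
    R,t=cam(c,s); return cv2.projectPoints(np.array(P,float).reshape(-1,1,3),cv2.Rodrigues(R)[0],t,np.array(c['intrinsics']),np.array(c['dist']))[0][:,0]
def tri(rays):
    A=0;b=0
    for o,d in rays:
        d=d/np.linalg.norm(d); M=np.eye(3)-np.outer(d,d); A=A+M; b=b+M@o
    return np.linalg.solve(A,b)
def towards(target,s,rpy=None):
    R=Rn.from_euler('xyz',s['tcp_rot']); d=R.inv().apply(np.array(target)-s['position'])/.25
    w=(R.inv()*Rn.from_euler('xyz',rpy)).as_rotvec()/(np.pi/2) if rpy is not None else None
    return np.round(d,4), None if w is None else np.round(w,4)
E
cat > m.py <<'E'
from h import *
np.set_printoptions(precision=4,suppress=True)
s=sense(); print(s)
C={n:optics.capture(n) for n in('top','side','wrist')}
for n in C: cv2.imwrite(f'pics/a_{n}.png',C[n]['color'])
for th in ['cabinet_front','handle','channel','rack','tall_cassette','short_cassette']:
    r=[]
    for n in C:
        for l in optics.landmark_of(n,th)[:1]:
            p=l['position'][::-1]; print(th,n,np.round(p,1),round(l['conf'],2)); 
            if l['conf']>.4 and n!='wrist': r.append(ray(C[n],p,s))
    if len(r)>1: print('   ',tri(r))
cv2.imwrite('pics/a.png',cv2.resize(np.hstack([C['top']['color'],C['side']['color']]),(800,300)))
E
python3 m.py
```

```text
pics
{'t': 0.0, 'joints': array([-1.1862,  0.69  , -0.1945,  1.5663,  0.1573,  0.9025, -0.2151]), 'qvel': array([ 0.0013,  0.0016, -0.0012,  0.0002,  0.0008, -0.0006, -0.0016]), 'tau': array([ -0.0013, -52.756 ,  -1.267 , -15.3421,  -0.0526,   0.007 ,
         0.0002]), 'position': array([0.2147, 0.5866, 0.4039]), 'tcp_rot': array([-3.1398,  0.0001,  2.7908]), 'wrist_force': array([ 0.029 , -0.4796,  0.7258]), 'ft_torque': array([ 0.0198,  0.0301, -0.0395]), 'gripper_force': 0.0, 'grip_width': 1.004879140015218}
cabinet_front top [231.2 166.8] 0.73
cabinet_front side [312.2 175.7] 0.84
    [0.704  0.1616 0.133 ]
handle top [237.4 192.6] 0.96
handle side [293.3 186.1] 0.72
    [0.6321 0.1367 0.112 ]
channel top [245.7 161.1] 0.92
channel side [331.4 203.3] 0.7
    [0.7625 0.1309 0.0365]
rack top [356.4 238.7] 0.63
rack side [288.1 292.9] 0.59
    [ 0.5386 -0.2544 -0.0046]
tall_cassette top [345.  238.7] 0.46
tall_cassette side [282.6 276.2] 0.68
    [ 0.5317 -0.2134  0.0199]
short_cassette top [368.7 239.3] 0.52
short_cassette side [293.5 298.8] 0.69
    [ 0.5417 -0.2929  0.0065]
```

View pics/a_top.png

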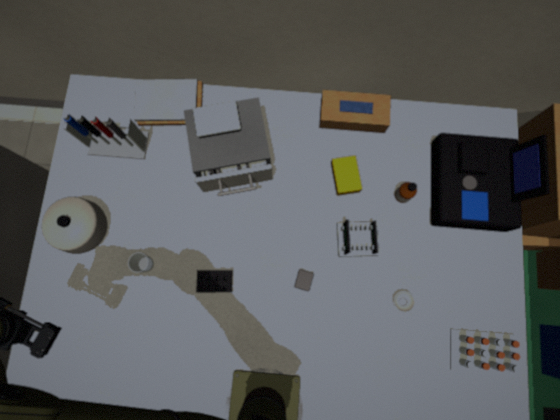

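View pics/a_side.png

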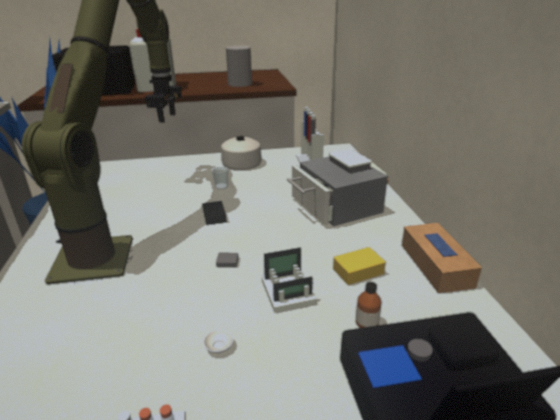

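Top picture: the cabinet is at left, with its front edge near (231,167) and the handle bar from (220,194) to (258,187). The rack is at (357,238), with the tall cassette in the left slot, column about 346. The side view agrees: the tall cassette is at (283,262), in the +y slot.

```bash
cat > m2.py <<'E'
from h import *
np.set_printoptions(precision=4,suppress=True)
s=sense(); c=optics.capture('top'); w=optics.capture('wrist'); print(w['tool_from_camera'],w['intrinsics'])
print('bar ends',onz(c,(220,194),.115),onz(c,(258,187),.115))
for th,z in (('tall_cassette',.102),('short_cassette',.074),('rack',.03),('handle',.12)):
    for r in optics.trace('top',th)[:1]:
        ys,xs=np.nonzero(r['pixels']); p=cv2.minAreaRect(np.c_[xs,ys].astype(np.float32)); print(th,r['conf'],p)
        print(np.array([onz(c,q,z)[:2] for q in cv2.boxPoints(p)]).round(3).tolist())
print(towards([.60,.10,.40],s,[np.pi,0,np.pi/2+.22]))
cv2.imwrite('pics/b.png',cv2.resize(c['color'][80:280,180:400],None,fx=3,fy=3,interpolation=cv2.INTER_CUBIC)[:600])
E
python3 m2.py
```

```text
[[-0.0008 -0.9493 -0.3143  0.082 ]
 [ 1.     -0.0011  0.0007 -0.0002]
 [-0.001  -0.3143  0.9493  0.0192]
 [ 0.      0.      0.      1.    ]] [[318.2969   0.     279.4436]
 [  0.     318.2969 214.7606]
 [  0.       0.       1.    ]]
bar ends [0.624  0.1888 0.115 ] [0.6558 0.075  0.115 ]
tall_cassette 0.63 ((346.5, 236.5), (31.0, 5.0), 90.0)
[[0.574, -0.195], [0.576, -0.211], [0.481, -0.215], [0.48, -0.2]]
short_cassette 0.6 ((374.1882019042969, 236.94703674316406), (32.13583755493164, 6.365809917449951), 85.60128784179688)
[[0.586, -0.28], [0.589, -0.3], [0.49, -0.31], [0.487, -0.291]]
rack 0.78 ((357.8733825683594, 238.19488525390625), (34.77907943725586, 41.42326354980469), 88.31531524658203)
[[0.585, -0.182], [0.6, -0.316], [0.488, -0.323], [0.473, -0.192]]
handle 0.66 ((373.7086486816406, 236.54653930664062), (33.00177764892578, 7.10536527633667), 86.633544921875)
[[0.579, -0.268], [0.582, -0.29], [0.484, -0.299], [0.481, -0.278]]
(array([-2.1165, -1.2997,  0.0188]), array([ 0.0001, -0.    ,  0.6366]))
```

View pics/b.png

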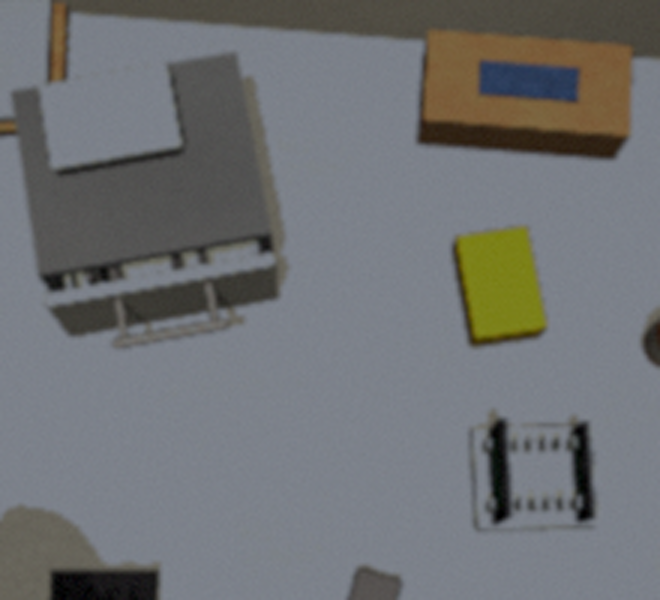

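The crop gives a cabinet yaw of about +15° and the bar from (115,343) to (242,318) in crop pixels. I'm moving the wrist camera above the handle.

Request:
jog_arm(
  motion=[
    {"travel": [-0.12, -0.06, 0], "delta_rot": [0, 0, 0.076], "claw": 1},
    {"travel": [-0.25, -0.13, 0], "delta_rot": [0, 0, 0.15], "claw": 1},
    {"travel": [-0.38, -0.19, 0], "delta_rot": [0, 0, 0.22], "claw": 1},
    {"travel": [-0.5, -0.26, 0], "delta_rot": [0, 0, 0.3], "claw": 0.5},
    {"travel": [-0.63, -0.32, 0], "delta_rot": [0, 0, 0.38], "claw": 0},
    {"travel": [-0.76, -0.39, 0], "delta_rot": [0, 0, 0.45], "claw": -0.2},
    {"travel": [-0.88, -0.45, 0], "delta_rot": [0, 0, 0.53], "claw": -0.3},
    {"travel": [-1, -0.51, 0], "delta_rot": [0, 0, 0.605], "claw": -0.3},
  ],
)

```text
t: 2.02
position: [0.4068, 0.3798, 0.405]
tcp_rot: [3.141, -0.0, 1.834]
wrist_force: [-0.0, 0.8, 0.4]
grip_width: 0.647
gripper_force: 0.0
```

```bash
python3 -c "
from h import *
s=sense();print(s['position'],s['tcp_rot'],s['grip_width'],towards([.632,.137,.40],s,[np.pi,0,1.84]))"
```

```text
[0.40675655 0.37984578 0.40500641] [ 3.14115591e+00 -3.24770509e-04  1.83416260e+00] 0.6467204900743942 (array([-1.1724,  0.617 ,  0.0199]), array([ 0.0003, -0.0002, -0.0037]))
```

Request:
jog_arm(
  motion=[
    {"travel": [-0.13, 0.07, 0], "delta_rot": [0, 0, 0], "claw": -0.3},
    {"travel": [-0.26, 0.14, 0], "delta_rot": [0, 0, 0], "claw": -0.3},
    {"travel": [-0.4, 0.21, 0], "delta_rot": [0, 0, 0], "claw": -0.3},
    {"travel": [-0.54, 0.28, 0], "delta_rot": [0, 0, 0], "claw": -0.3},
    {"travel": [-0.68, 0.35, 0], "delta_rot": [0, 0, 0], "claw": -0.3},
    {"travel": [-0.82, 0.42, 0], "delta_rot": [0, 0, 0], "claw": -0.3},
    {"travel": [-0.95, 0.5, 0], "delta_rot": [0, 0, 0], "claw": -0.3},
    {"travel": [-1, 0.55, 0], "delta_rot": [0, 0, 0], "claw": -0.3},
  ],
)

```text
t: 2.68
position: [0.608, 0.1706, 0.405]
tcp_rot: [3.14, 0.004, 1.833]
wrist_force: [0.3, -0.3, -0.4]
grip_width: 0.346
gripper_force: 0.0
```

```bash
cat > m3.py <<'E'
from h import *
import sys
np.set_printoptions(precision=4,suppress=True)
s=sense(); print(s['position'],s['tcp_rot'],s['grip_width']); c=optics.capture('wrist')
for th,z in (('handle',.115),('cabinet_front',.14),('channel',.021)):
    for l in optics.landmark_of('wrist',th)[:1]: print(th,l['conf'],l['position'],onz(c,l['position'][::-1],z,s))
cv2.imwrite(f'pics/{sys.argv[1]}.png',c['color'])
import pickle; pickle.dump((s,c),open('last.pkl','wb'))
E
python3 m3.py w1
```

```text
[0.608  0.1706 0.405 ] [3.1401 0.0045 1.8329] 0.34593183225093216
handle 0.58 [244.7, 299.6] [0.6361 0.1387 0.115 ]
cabinet_front 0.61 [258.7, 378.2] [0.6997 0.1537 0.14  ]
channel 0.89 [233.3, 398.9] [0.7667 0.1463 0.021 ]
```

View pics/w1.png

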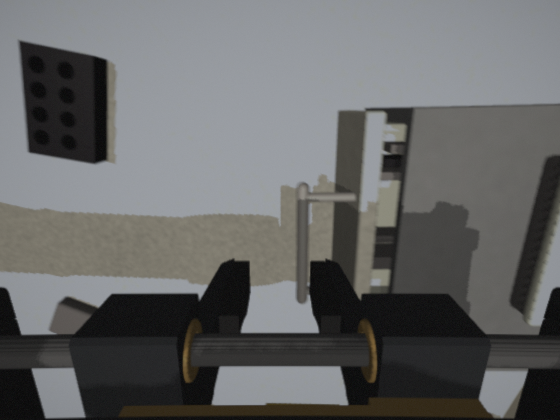

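The bar runs from (303,186) to (301,300), almost vertical in the picture, so the yaw is close. The fingers straddle its column.

```bash
cat > m4.py <<'E'
from h import *
import pickle; s,c=pickle.load(open('last.pkl','rb')); np.set_printoptions(precision=4,suppress=True)
g=c['color'].astype(int).sum(2)
for r in (210,230,250,270,285):
    print(r,g[r,288:316].tolist())
a=onz(c,(303,185),.115,s);b=onz(c,(301,301),.115,s); print(a,b,np.linalg.norm(a-b),np.arctan2(*(a-b)[:2])); m=(a+b)/2
th=-np.arctan2(*(a-b)[:2]); print(th,m)
E
python3 m4.py
```

```text
210 [350, 357, 356, 358, 361, 364, 356, 327, 297, 258, 220, 233, 247, 262, 274, 270, 266, 251, 241, 248, 331, 393, 438, 421, 373, 364, 363, 355]
230 [363, 364, 357, 354, 354, 359, 356, 330, 294, 257, 218, 237, 250, 261, 270, 265, 262, 249, 237, 254, 287, 322, 365, 367, 370, 373, 374, 375]
250 [358, 362, 364, 362, 356, 353, 348, 324, 293, 243, 221, 235, 251, 260, 267, 268, 261, 239, 230, 263, 305, 341, 360, 364, 360, 363, 361, 361]
270 [363, 366, 363, 357, 356, 354, 351, 317, 270, 233, 220, 237, 252, 266, 262, 261, 250, 236, 235, 273, 309, 324, 137, 47, 48, 55, 43, 45]
285 [472, 472, 469, 473, 474, 475, 466, 419, 339, 274, 226, 240, 256, 260, 264, 257, 248, 237, 254, 307, 348, 251, 98, 41, 48, 53, 44, 45]
[0.6233 0.1937 0.115 ] [0.6541 0.0811 0.115 ] 0.11676373011256083 -0.2676756312965675
0.2676756312965675 [0.6387 0.1374 0.115 ]
```

```bash
python3 -c "
from h import *
s=sense();print(towards([.638,.1375,.262],s,[np.pi,0,1.839]))"
```

```text
(array([-0.1897,  0.0869,  0.5694]), array([-0.0004, -0.0007,  0.0008]))
```

Request:
jog_arm(
  motion=[
    {"travel": [-0.1, 0.04, 0], "delta_rot": [0, 0, 0], "claw": -0.3},
    {"travel": [-0.19, 0.087, 0], "delta_rot": [0, 0, 0], "claw": -0.3},
    {"travel": [-0.19, 0.087, 0.1], "delta_rot": [0, 0, 0], "claw": -0.3},
    {"travel": [-0.19, 0.087, 0.2], "delta_rot": [0, 0, 0], "claw": -0.3},
    {"travel": [-0.19, 0.087, 0.25], "delta_rot": [0, 0, 0], "claw": -0.3},
    {"travel": [-0.19, 0.087, 0.25], "delta_rot": [0, 0, 0], "claw": -0.3},
    {"travel": [-0.19, 0.087, 0.25], "delta_rot": [0, 0, 0], "claw": -0.3},
  ],
)

```text
t: 3.47
position: [0.6375, 0.1389, 0.342]
tcp_rot: [-3.14, -0.001, 1.843]
wrist_force: [0.5, 0.5, 0.1]
grip_width: 0.348
gripper_force: 0.0
```

```bash
python3 m3.py w2; python3 -c "
from h import *
s=sense();print(s['position'],s['tcp_rot'],towards([.638,.1375,.262],s,[np.pi,0,1.839]))
import pickle;s,c=pickle.load(open('last.pkl','rb'));g=c['color'].astype(int).sum(2)
print(proj(c,[[.6233,.1937,.115],[.638,.1375,.115],[.6541,.0811,.115]],s))
for r in (150,180,210,230): print(r,g[r,255:330:3].tolist())
"
```

```text
[0.6375 0.1389 0.342 ] [-3.1399 -0.0013  1.8432] 0.34750305839858286
handle 0.95 [235.8, 277.6] [0.6363 0.1364 0.115 ]
cabinet_front 0.82 [250.5, 381.7] [0.6992 0.1542 0.14  ]
channel 0.89 [226.1, 410.5] [0.7716 0.1457 0.021 ]
[0.63868889 0.13766249 0.34373274] [ 3.13899814e+00 -2.28090820e-04  1.84132355e+00] (array([ 0.    , -0.0037,  0.3269]), array([ 0.0017, -0.0001,  0.0015]))
[[281.87396289 151.17702214]
 [280.36696231 234.95716103]
 [280.79553906 306.9300606 ]]
150 [478, 478, 479, 480, 478, 479, 330, 334, 358, 340, 262, 457, 479, 480, 477, 478, 477, 476, 468, 410, 472, 477, 479, 473, 388]
180 [475, 481, 479, 477, 478, 478, 317, 384, 433, 386, 308, 332, 481, 478, 476, 479, 480, 411, 368, 374, 376, 447, 478, 479, 224]
210 [482, 476, 476, 382, 361, 360, 308, 377, 426, 383, 305, 294, 361, 373, 370, 378, 376, 363, 375, 376, 364, 373, 380, 327, 151]
230 [349, 361, 365, 358, 351, 348, 205, 245, 275, 266, 224, 281, 356, 362, 473, 472, 361, 374, 357, 372, 364, 374, 376, 207, 156]
```

View pics/w2.png

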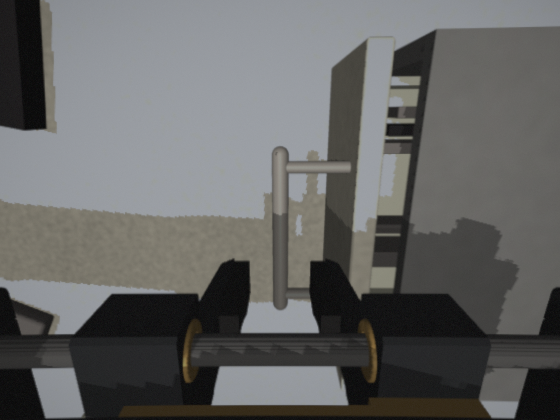

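The bar at column 280 sits between the fingers, and the gap behind it is clear. I'm descending and closing.

Request:
jog_arm(
  motion=[
    {"travel": [0, 0, 0.1], "delta_rot": [0, 0, 0], "claw": -0.3},
    {"travel": [0, 0, 0.2], "delta_rot": [0, 0, 0], "claw": -0.3},
    {"travel": [0, 0, 0.29], "delta_rot": [0, 0, 0], "claw": -0.3},
    {"travel": [0, 0, 0.327], "delta_rot": [0, 0, 0], "claw": -0.3},
    {"travel": [0, 0, 0.327], "delta_rot": [0, 0, 0], "claw": -0.3},
    {"travel": [0, 0, 0.327], "delta_rot": [0, 0, 0], "claw": -1},
    {"travel": [0, 0, 0.327], "delta_rot": [0, 0, 0], "claw": -1},
    {"travel": [0, 0, 0.327], "delta_rot": [0, 0, 0], "claw": -1},
  ],
  squeeze=30,
)

```text
t: 4.33
position: [0.639, 0.1371, 0.2622]
tcp_rot: [3.139, 0.0, 1.84]
wrist_force: [-2.7, -1.0, 1.4]
grip_width: 0.149
gripper_force: 1.1
```

Request:
jog_arm(
  motion=[
    {"travel": [0, 0, 0], "delta_rot": [0, 0, 0], "claw": -1},
    {"travel": [0, 0, 0], "delta_rot": [0, 0, 0], "claw": -1},
    {"travel": [0, 0, 0], "delta_rot": [0, 0, 0], "claw": -1},
  ],
)

```text
t: 4.58
position: [0.6386, 0.137, 0.2621]
tcp_rot: [3.14, -0.0, 1.84]
wrist_force: [-1.9, -1.0, 5.8]
grip_width: 0.102
gripper_force: 28.8
```

Request:
jog_arm(
  motion=[
    {"travel": [0, -0.06, 0], "delta_rot": [0, 0, 0], "claw": -1},
    {"travel": [0, -0.12, 0], "delta_rot": [0, 0, 0], "claw": -1},
    {"travel": [0, -0.18, 0], "delta_rot": [0, 0, 0], "claw": -1},
    {"travel": [0, -0.24, 0], "delta_rot": [0, 0, 0], "claw": -1},
    {"travel": [0, -0.3, 0], "delta_rot": [0, 0, 0], "claw": -1},
    {"travel": [0, -0.36, 0], "delta_rot": [0, 0, 0], "claw": -1},
    {"travel": [0, -0.42, 0], "delta_rot": [0, 0, 0], "claw": -1},
    {"travel": [0, -0.46, 0], "delta_rot": [0, 0, 0], "claw": -1},
  ],
)

```text
t: 5.25
position: [0.5289, 0.1062, 0.262]
tcp_rot: [3.134, 0.001, 1.84]
wrist_force: [2.9, -0.4, 0.9]
grip_width: 0.106
gripper_force: 29.4
```

Request:
jog_arm(
  motion=[
    {"travel": [0, -0.01, 0], "delta_rot": [0, 0, 0], "claw": -1},
    {"travel": [0, -0.02, 0], "delta_rot": [0, 0, 0], "claw": -1},
    {"travel": [0, -0.03, 0], "delta_rot": [0, 0, 0], "claw": -1},
  ],
)

```text
t: 5.5
position: [0.5226, 0.1045, 0.2619]
tcp_rot: [3.134, 0.001, 1.84]
wrist_force: [3.9, -1.3, 7.7]
grip_width: 0.105
gripper_force: 28.7
```

Request:
jog_arm(
  motion=[
    {"travel": [0, -0.012, 0], "delta_rot": [0, 0, 0], "claw": -1},
    {"travel": [0, -0.024, 0], "delta_rot": [0, 0, 0], "claw": -1},
    {"travel": [0, -0.036, 0], "delta_rot": [0, 0, 0], "claw": -1},
    {"travel": [0, -0.044, 0], "delta_rot": [0, 0, 0], "claw": -1},
    {"travel": [0, -0.044, 0], "delta_rot": [0, 0, 0], "claw": -1},
  ],
)

```text
t: 5.92
position: [0.5117, 0.1014, 0.2619]
tcp_rot: [3.135, 0.001, 1.84]
wrist_force: [2.1, -1.1, 8.5]
grip_width: 0.104
gripper_force: 28.5
```

Request:
jog_arm(
  motion=[
    {"travel": [0, -0.01, 0], "delta_rot": [0, 0, 0], "claw": -1},
    {"travel": [0, -0.02, 0], "delta_rot": [0, 0, 0], "claw": -1},
    {"travel": [0, -0.02, 0], "delta_rot": [0, 0, 0], "claw": -1},
  ],
)

```text
t: 6.17
position: [0.5089, 0.1006, 0.262]
tcp_rot: [3.129, 0.001, 1.84]
wrist_force: [8.6, -0.4, 4.7]
grip_width: 0.104
gripper_force: 29.1
```

Request:
jog_arm(
  motion=[
    {"travel": [0, -0.01, 0], "delta_rot": [0, 0, 0], "claw": -1},
    {"travel": [0, -0.02, 0], "delta_rot": [0, 0, 0], "claw": -1},
    {"travel": [0, -0.02, 0], "delta_rot": [0, 0, 0], "claw": -1},
  ],
)

```text
t: 6.42
position: [0.5074, 0.1002, 0.262]
tcp_rot: [3.12, 0.001, 1.84]
wrist_force: [15.3, 2.0, -4.9]
grip_width: 0.111
gripper_force: 30.1
```

Request:
jog_arm(
  motion=[
    {"travel": [0, -0.01, 0], "delta_rot": [0, 0, 0], "claw": -1},
    {"travel": [0, -0.01, 0], "delta_rot": [0, 0, 0], "claw": -1},
  ],
)

```text
t: 6.58
position: [0.5067, 0.1, 0.2621]
tcp_rot: [3.115, 0.0, 1.84]
wrist_force: [19.7, 2.6, -10.1]
grip_width: 0.103
gripper_force: 30.6
```

Request:
jog_arm(
  motion=[
    {"travel": [0, 0, 0], "delta_rot": [0, 0, 0], "claw": -0.3},
    {"travel": [0, 0, 0], "delta_rot": [0, 0, 0], "claw": -0.3},
    {"travel": [0, 0.02, 0], "delta_rot": [0, 0, 0], "claw": -0.3},
    {"travel": [0, 0.03, 0], "delta_rot": [0, 0, 0], "claw": -0.3},
    {"travel": [0, 0.03, 0], "delta_rot": [0, 0, 0], "claw": -0.3},
  ],
)

```text
t: 7.0
position: [0.5051, 0.1004, 0.2603]
tcp_rot: [-3.141, -0.0, 1.841]
wrist_force: [-0.6, -0.4, 0.5]
grip_width: 0.348
gripper_force: 0.0
```

Request:
jog_arm(
  motion=[
    {"travel": [0, 0, -0.08], "delta_rot": [0, 0, 0], "claw": -0.3},
    {"travel": [0, 0, -0.2], "delta_rot": [0, 0, 0], "claw": -0.3},
    {"travel": [0, 0, -0.35], "delta_rot": [0, 0, 0], "claw": -0.3},
    {"travel": [0, 0, -0.5], "delta_rot": [0, 0, 0], "claw": -0.3},
    {"travel": [0, 0, -0.62], "delta_rot": [0, 0, 0], "claw": -0.3},
    {"travel": [0, 0, -0.62], "delta_rot": [0, 0, 0], "claw": -0.3},
  ],
)

```text
t: 7.5
position: [0.5059, 0.1003, 0.4206]
tcp_rot: [3.132, -0.0, 1.84]
wrist_force: [0.2, -0.4, 0.3]
grip_width: 0.35
gripper_force: 0.0
```

```bash
python3 m3.py w3;  python3 -c "
from h import *
s=sense();print(s['position'],s['tcp_rot'],towards([.52,-.2,.40],s,[np.pi,0,3.14+.08]))"
```

```text
[0.5059 0.1003 0.4206] [ 3.1324 -0.0002  1.8403] 0.3504426067157718
handle 0.56 [200.1, 279.2] [0.5078 0.1026 0.115 ]
cabinet_front 0.73 [208.4, 512.0] [0.6996 0.1543 0.14  ]
channel 0.82 [201.1, 386.2] [0.6441 0.111  0.021 ]
[0.50407523 0.10001006 0.41416116] [-3.13812311e+00 -1.96703097e-04  1.84082085e+00] (array([-1.1736, -0.2585,  0.0573]), array([-0.0018, -0.0016, -0.878 ]))
```

View pics/w3.png

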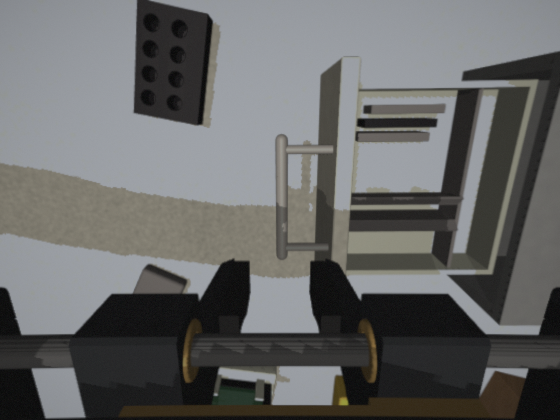

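The drawer is open, with about 0.15 m between its front and the cabinet front. The channel is the pair of strips at rows 195–228, columns 350–460. Next is the rack.

Request:
jog_arm(
  motion=[
    {"travel": [-0.12, -0.03, 0], "delta_rot": [0, 0, -0.076], "claw": -0.3},
    {"travel": [-0.25, -0.06, 0], "delta_rot": [0, 0, -0.15], "claw": -0.3},
    {"travel": [-0.38, -0.09, 0], "delta_rot": [0, 0, -0.23], "claw": -0.3},
    {"travel": [-0.5, -0.12, 0], "delta_rot": [0, 0, -0.31], "claw": -0.3},
    {"travel": [-0.62, -0.15, 0], "delta_rot": [0, 0, -0.39], "claw": -0.2},
    {"travel": [-0.75, -0.18, 0], "delta_rot": [0, 0, -0.47], "claw": -0.1},
    {"travel": [-0.88, -0.2, 0], "delta_rot": [0, 0, -0.55], "claw": 0},
    {"travel": [-1, -0.22, 0], "delta_rot": [0, 0, -0.62], "claw": 0},
  ],
)

```text
t: 8.37
position: [0.5177, -0.1575, 0.4133]
tcp_rot: [-3.141, -0.005, 2.82]
wrist_force: [0.6, 0.1, 0.1]
grip_width: 0.496
gripper_force: 0.0
```

```bash
python3 -c "
from h import *
s=sense();print(s['position'],s['tcp_rot'],towards([.525,-.205,.40],s,[np.pi,0,3.14+.08]))"
```

```text
[ 0.51774539 -0.15753119  0.41333583] [-3.14135944 -0.00456053  2.81998144] (array([-0.0878, -0.171 ,  0.053 ]), array([ 0.0004, -0.0029, -0.2547]))
```

Request:
jog_arm(
  motion=[
    {"travel": [-0.04, -0.08, 0.03], "delta_rot": [0, 0, -0.07], "claw": 0},
    {"travel": [-0.088, -0.17, 0.05], "delta_rot": [0, 0, -0.14], "claw": 0},
    {"travel": [-0.088, -0.17, 0.05], "delta_rot": [0, 0, -0.21], "claw": 0},
    {"travel": [-0.088, -0.17, 0.05], "delta_rot": [0, 0, -0.255], "claw": 0},
    {"travel": [-0.088, -0.17, 0.05], "delta_rot": [0, 0, -0.255], "claw": 0},
  ],
)

```text
t: 8.78
position: [0.525, -0.2034, 0.4005]
tcp_rot: [3.139, -0.004, -3.067]
wrist_force: [1.0, 0.6, 0.3]
grip_width: 0.502
gripper_force: 0.0
```

```bash
cat > m5.py <<'E'
from h import *
import sys,pickle
np.set_printoptions(precision=4,suppress=True)
s=sense(); print(s['position'],s['tcp_rot'],s['grip_width']); c=optics.capture('wrist')
for th,z in (('tall_cassette',.022),('short_cassette',.022),('rack',0)):
    for l in optics.landmark_of('wrist',th)[:1]: print(th,l['conf'],l['position'],onz(c,l['position'][::-1],z,s))
    for r in optics.trace('wrist',th)[:1]: print('  box',r['conf'],r['box'])
cv2.imwrite(f'pics/{sys.argv[1]}.png',c['color'])
pickle.dump((s,c),open('last.pkl','wb'))
E
python3 m5.py w4
```

```text
[ 0.525  -0.2034  0.4005] [ 3.1387 -0.0041 -3.0674] 0.5017374731854203
tall_cassette 0.72 [192.8, 273.9] [ 0.5339 -0.2079  0.022 ]
  box 0.69 [269.9, 203.6, 11.0, 110.4]
short_cassette 0.56 [190.8, 194.8] [ 0.5382 -0.2994  0.022 ]
  box 0.93 [187.3, 198.4, 28.7, 106.9]
rack 0.72 [187.0, 233.7] [ 0.5357 -0.2574  0.    ]
  box 0.68 [233.4, 187.8, 117.9, 94.7]
```

View pics/w4.png

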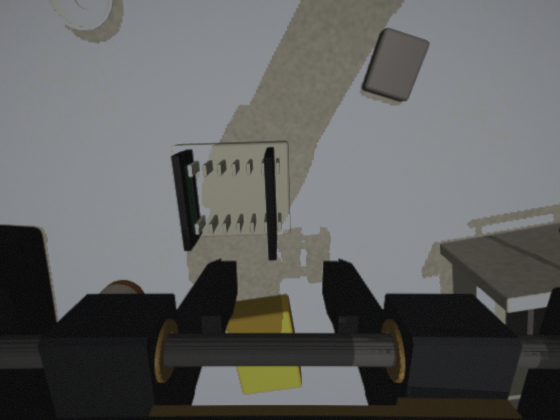

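The tall cassette's top edge runs from (269,148) to (273,258). I'll fit it precisely.

```bash
python3 -c "
from h import *
import pickle;s,c=pickle.load(open('last.pkl','rb'));g=c['color'].astype(int).sum(2)
L=[]
for r in range(155,256,10):
    x=np.where(g[r,255:290]<130)[0]+255; print(r,x.min(),x.max(),g[r,258:284:2].tolist()); L.append((x.mean(),r))
a=onz(c,L[0],.102,s);b=onz(c,L[-1],.102,s);print(a,b,np.arctan2(*(a-b)[1::-1]))
print(onz(c,(269.5,149),.102,s),onz(c,(273,259),.102,s))
"
```

```text
155 265 273 [376, 379, 373, 199, 33, 45, 43, 42, 249, 375, 375, 373, 373]
165 265 273 [373, 367, 372, 162, 81, 78, 76, 65, 158, 364, 358, 363, 374]
175 265 273 [374, 372, 359, 224, 77, 89, 58, 60, 146, 361, 377, 371, 369]
185 266 274 [370, 374, 372, 343, 80, 68, 80, 63, 100, 356, 372, 373, 371]
195 266 274 [369, 371, 369, 351, 108, 77, 59, 57, 73, 352, 372, 372, 367]
205 267 275 [365, 367, 369, 367, 154, 74, 73, 71, 54, 261, 369, 366, 371]
215 266 275 [367, 365, 366, 338, 113, 68, 63, 50, 46, 179, 206, 200, 357]
225 268 275 [364, 362, 364, 345, 338, 62, 57, 72, 54, 146, 354, 358, 416]
235 268 276 [322, 317, 328, 335, 314, 81, 68, 63, 54, 126, 352, 342, 333]
245 268 275 [336, 336, 334, 329, 330, 128, 56, 61, 67, 135, 325, 324, 327]
255 269 275 [339, 337, 331, 337, 331, 191, 64, 63, 48, 156, 422, 420, 331]
[ 0.48023857 -0.21486562  0.102     ] [ 0.57536727 -0.20595759  0.102     ] -3.0482231047382373
[ 0.47508138 -0.21475676  0.102     ] [ 0.57953482 -0.2047112   0.102     ]
```

```bash
python3 -c "
from h import *
s=sense();print(s['position'],s['tcp_rot'],towards([.528,-.2102,.31],s,[np.pi,0,-3.048]))"
```

```text
[ 0.52576431 -0.2024034   0.4028268 ] [ 3.14150870e+00 -3.37898977e-04 -3.06820742e+00] (array([-0.0068, -0.0318,  0.3713]), array([ 0.0001, -0.0002, -0.0129]))
```

Request:
jog_arm(
  motion=[
    {"travel": [-0.007, -0.032, 0.1], "delta_rot": [0, 0, -0.013], "claw": 0},
    {"travel": [-0.007, -0.032, 0.2], "delta_rot": [0, 0, -0.013], "claw": 0},
    {"travel": [-0.007, -0.032, 0.3], "delta_rot": [0, 0, -0.013], "claw": 0},
    {"travel": [-0.007, -0.032, 0.37], "delta_rot": [0, 0, -0.013], "claw": 0},
    {"travel": [-0.007, -0.032, 0.37], "delta_rot": [0, 0, -0.013], "claw": 0},
    {"travel": [-0.007, -0.032, 0.37], "delta_rot": [0, 0, -0.013], "claw": 0},
  ],
)

```text
t: 9.63
position: [0.528, -0.2104, 0.3101]
tcp_rot: [3.141, -0.001, -3.048]
wrist_force: [-0.2, 0.3, -0.0]
grip_width: 0.501
gripper_force: 0.0
```

```bash
cat > m6.py <<'E'
from h import *
import sys
s=sense();c=optics.capture('wrist');s2=sense();print(s['position'],s['tcp_rot'],s2['position'],s2['tcp_rot'])
cv2.imwrite(f'pics/w5.png',c['color']);g=c['color'].astype(int).sum(2)
P=proj(c,[[.4785,-.2148,.102],[.5775,-.2050,.102]],s);print(P)
L=[]
for r in np.linspace(P[0,1]+8,min(P[1,1],255)-8,8).astype(int):
    x0=int(np.interp(r,P[:,1],P[:,0])); x=np.where(g[r,x0-18:x0+18]<130)[0]+x0-18; print(r,x.min(),x.max()); L.append(onz(c,(x.mean(),r),.102,s)[:2])
L=np.array(L);k=np.polyfit(L[:,0],L[:,1],1);print('yaw',k[0],'y at .528',np.polyval(k,.528),L[[0,-1]])
E
python3 m6.py
```

```text
[ 0.52802992 -0.21036812  0.31013519] [ 3.14101129e+00 -1.45324519e-03 -3.04754153e+00] [ 0.52852806 -0.2104641   0.31114232] [-3.14138324e+00  8.39845779e-04 -3.04760227e+00]
[[279.6397276  166.95424168]
 [280.3896033  310.05769162]]
174 271 282
185 271 282
195 272 282
205 272 282
216 272 283
226 272 283
236 273 283
247 272 283
yaw 0.1093284608065391 y at .528 -0.21134676381698278 [[ 0.48289352 -0.21628031]
 [ 0.53036079 -0.21132998]]
```

Request:
jog_arm(
  motion=[
    {"travel": [0, -0.002, 0.1], "delta_rot": [0, 0, -0.003], "claw": 0},
    {"travel": [0, -0.002, 0.18], "delta_rot": [0, 0, -0.003], "claw": 0},
    {"travel": [0, -0.002, 0.24], "delta_rot": [0, 0, -0.003], "claw": 0},
    {"travel": [0, -0.002, 0.272], "delta_rot": [0, 0, -0.003], "claw": -0.3},
    {"travel": [0, -0.002, 0.272], "delta_rot": [0, 0, -0.003], "claw": -0.5},
    {"travel": [0, -0.002, 0.272], "delta_rot": [0, 0, -0.003], "claw": -0.7},
    {"travel": [0, -0.002, 0.272], "delta_rot": [0, 0, -0.003], "claw": -1},
    {"travel": [0, -0.002, 0.272], "delta_rot": [0, 0, -0.003], "claw": -1},
  ],
  squeeze=20,
)

```text
t: 10.35
position: [0.5287, -0.2113, 0.2437]
tcp_rot: [-3.141, 0.002, -3.043]
wrist_force: [0.1, 0.3, 0.1]
grip_width: 0.141
gripper_force: 0.0
```

Request:
jog_arm(
  motion=[
    {"travel": [0, 0, 0], "delta_rot": [0, 0, 0], "claw": -1},
    {"travel": [0, 0, 0], "delta_rot": [0, 0, 0], "claw": -1},
    {"travel": [0, 0, 0], "delta_rot": [0, 0, 0], "claw": -1},
    {"travel": [0, 0, 0], "delta_rot": [0, 0, 0], "claw": -1},
  ],
)

```text
t: 10.68
position: [0.5285, -0.2113, 0.2435]
tcp_rot: [-3.141, 0.002, -3.043]
wrist_force: [-1.3, -0.6, 6.1]
grip_width: 0.087
gripper_force: 20.0
```

Request:
jog_arm(
  motion=[
    {"travel": [0, 0, -0.03], "delta_rot": [0, 0, 0], "claw": -1},
    {"travel": [0, 0, -0.08], "delta_rot": [0, 0, 0], "claw": -1},
    {"travel": [0, 0, -0.15], "delta_rot": [0, 0, 0], "claw": -1},
    {"travel": [0, 0, -0.25], "delta_rot": [0, 0, 0], "claw": -1},
    {"travel": [0, 0, -0.36], "delta_rot": [0, 0, 0], "claw": -1},
    {"travel": [0, 0, -0.48], "delta_rot": [0, 0, 0], "claw": -1},
    {"travel": [0, 0, -0.6], "delta_rot": [0, 0, 0], "claw": -1},
    {"travel": [0, 0, -0.7], "delta_rot": [0, 0, 0], "claw": -1},
  ],
)

```text
t: 11.35
position: [0.5278, -0.2111, 0.4197]
tcp_rot: [-3.142, 0.001, -3.043]
wrist_force: [-0.1, -0.6, -1.7]
grip_width: 0.092
gripper_force: 20.0
```

```bash
python3 -c "
from h import *
s=sense();print(s['position'],s['tcp_rot'],s['wrist_force'],s['grip_width'],towards([.638,.111,.42],s,[np.pi,0,-3.1416+.268]))"
```

```text
[ 0.52781019 -0.21110393  0.41974245] [-3.14150518e+00  7.08502949e-04 -3.04308552e+00] [-0.09618637 -0.61955979 -1.74285251] 0.0918673506314147 (array([-5.6530e-01,  1.2388e+00, -7.0000e-04]), array([-1.000e-04,  4.000e-04, -1.079e-01]))
```

Request:
jog_arm(
  motion=[
    {"travel": [-0.05, 0.11, 0], "delta_rot": [0, 0, -0.03], "claw": -1},
    {"travel": [-0.11, 0.24, 0], "delta_rot": [0, 0, -0.06], "claw": -1},
    {"travel": [-0.18, 0.4, 0], "delta_rot": [0, 0, -0.09], "claw": -1},
    {"travel": [-0.25, 0.55, 0], "delta_rot": [0, 0, -0.108], "claw": -1},
    {"travel": [-0.32, 0.7, 0], "delta_rot": [0, 0, -0.108], "claw": -1},
    {"travel": [-0.38, 0.82, 0], "delta_rot": [0, 0, -0.108], "claw": -1},
    {"travel": [-0.41, 0.9, 0], "delta_rot": [0, 0, -0.108], "claw": -1},
    {"travel": [-0.41, 0.9, 0], "delta_rot": [0, 0, -0.108], "claw": -1},
  ],
)

```text
t: 12.02
position: [0.6082, 0.0299, 0.418]
tcp_rot: [3.136, 0.003, -2.864]
wrist_force: [0.7, 1.0, -1.1]
grip_width: 0.091
gripper_force: 20.0
```

```bash
python3 m3.py w6; python3 -c "
import cv2;a=cv2.imread('pics/w6.png');cv2.imwrite('pics/w6c.png',cv2.resize(a[60:330,240:560],None,fx=2.2,fy=2.2))"
```

```text
[0.6082 0.0299 0.418 ] [ 3.1361  0.0026 -2.8642] 0.091477927299448
handle 0.68 [120.0, 390.9] [0.5124 0.1033 0.115 ]
channel 0.61 [222.9, 328.9] [0.6437 0.1074 0.021 ]
```

View pics/w6c.png

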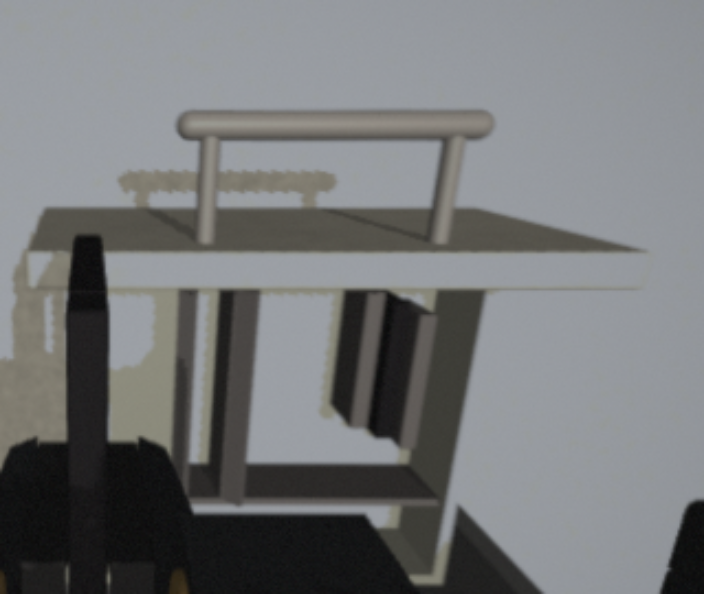

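The channel's left lip is at crop column 175–197 and its right wall and lip at 213–258, clear to the right of the held cassette. The cassette hangs straight down at crop column 88.

```bash
cat > m7.py <<'E'
from h import *
import pickle; s,c=pickle.load(open('last.pkl','rb')); np.set_printoptions(precision=4,suppress=True)
g=c['color'].astype(int).sum(2)
for r in (205,215,225,235,245,255): print(r,g[r,312:366].tolist())
# bar ends & top rim in this view
h=[onz(c,(240+x/2.2,60+125/2.2),.115,s)[:2] for x in (177,495)]
d=h[1]-h[0]; print('bar',h,(h[0]+h[1])/2,'theta',np.arctan2(-d[0],d[1]))
E
python3 m7.py
```

```text
205 [408, 405, 407, 408, 407, 407, 404, 387, 327, 248, 224, 222, 220, 218, 222, 226, 260, 378, 461, 481, 479, 439, 412, 406, 407, 395, 305, 155, 99, 85, 92, 89, 96, 154, 207, 215, 210, 210, 212, 211, 214, 208, 210, 216, 261, 371, 455, 479, 480, 482, 478, 480, 482, 481]
215 [407, 405, 405, 403, 403, 404, 401, 361, 284, 230, 222, 221, 222, 220, 225, 242, 331, 431, 477, 481, 475, 438, 411, 407, 395, 337, 216, 108, 89, 91, 95, 93, 135, 205, 219, 212, 211, 211, 215, 218, 214, 211, 219, 257, 367, 452, 477, 479, 482, 480, 482, 478, 479, 480]
225 [404, 403, 403, 403, 406, 403, 391, 312, 204, 159, 158, 178, 213, 223, 228, 271, 387, 463, 479, 476, 452, 412, 403, 405, 376, 271, 126, 92, 87, 92, 90, 111, 186, 213, 212, 210, 215, 215, 213, 212, 213, 214, 241, 348, 446, 475, 479, 478, 478, 481, 479, 481, 482, 480]
235 [400, 402, 404, 404, 403, 399, 370, 278, 183, 159, 148, 149, 169, 215, 239, 329, 433, 473, 478, 465, 437, 406, 402, 392, 319, 162, 95, 90, 94, 92, 100, 171, 214, 210, 214, 214, 207, 210, 212, 210, 212, 229, 311, 422, 472, 480, 478, 482, 479, 481, 479, 482, 480, 479]
245 [401, 400, 403, 397, 398, 392, 326, 218, 165, 154, 147, 155, 189, 218, 271, 393, 468, 479, 474, 449, 415, 400, 396, 346, 219, 109, 85, 93, 99, 97, 150, 201, 217, 208, 212, 210, 217, 211, 211, 215, 231, 313, 416, 469, 480, 478, 479, 476, 476, 476, 479, 480, 481, 479]
255 [400, 399, 401, 400, 400, 370, 281, 177, 163, 151, 151, 167, 195, 243, 349, 445, 473, 478, 468, 427, 404, 396, 375, 287, 142, 97, 90, 85, 94, 133, 194, 220, 214, 212, 213, 211, 212, 214, 212, 226, 281, 394, 466, 479, 477, 480, 479, 481, 481, 478, 479, 478, 481, 478]
bar [array([0.5262, 0.0447]), array([0.4934, 0.1625])] [0.5098 0.1036] theta 0.2712506290697224
```

```bash
cat > m8.py <<'E'
from h import *
import pickle; s,c=pickle.load(open('last.pkl','rb')); np.set_printoptions(precision=4,suppress=True)
C=[]
for r,a,b,o1,o2 in ((205,328.8,345.2,320.7,357),(225,327.7,343.9,319.6,354.9),(255,325.8,341.4,317.8,352.8)):
    A=onz(c,(a,r),.061,s);B=onz(c,(b,r),.061,s);D=onz(c,(o1,r),.069,s);E=onz(c,(o2,r),.069,s);F=onz(c,((a+b)/2,r),.061,s)
    print(np.linalg.norm(A-B),(A+B)[:2]/2,np.linalg.norm(D-E),(D+E)[:2]/2); C.append((A+B+D+E)[:2]/4)
C=np.array(C);d=C[-1]-C[0];print('theta',np.arctan2(d[1],d[0]))
th=.268;x=np.array([np.cos(th),np.sin(th)]);y=np.array([-x[1],x[0]])
h=np.array([.5085,.103]) # handle
print('lateral rel handle',(C-h)@y,'along',(C-h)@x)
tgt=h+.132*x+y*((C-h)@y).mean();print('target',tgt)
s=sense();print(s['position'],s['tcp_rot'],towards([*tgt,.40],s,[np.pi,0,-np.pi+th]))
# held cassette top centre line
g=c['color'].astype(int).sum(2)
for r in (170,185,200,220,240,255): 
    q=np.where(g[r,262:300]<150)[0]+262; print(r,q.min() if len(q) else 0,q.max() if len(q) else 0)
for z in (.418-.2205,.418-.2205+.06): 
    R=Rn.from_euler('xyz',s['tcp_rot']); 
for e in (-.05,.05):
    for dz in (.22,.14): print(e,dz,proj(c,Rn.from_euler('xyz',[3.1361,.0026,-2.8642]).apply([e,0,dz])+[.6082,.0299,.418],dict(position=[.6082,.0299,.418],tcp_rot=[3.1361,.0026,-2.8642])))
E
python3 m8.py
```

```text
0.018158159249745412 [0.6092 0.0987] 0.03923348245658693 [0.6067 0.0984]
0.018318977865695515 [0.6319 0.1051] 0.0389666047426695 [0.629  0.1043]
0.01821613375744467 [0.6679 0.1149] 0.039895817885636294 [0.6641 0.1142]
theta 0.26799864802772505
lateral rel handle [-0.0306 -0.0306 -0.0306] along [0.0947 0.118  0.155 ]
target [0.6439 0.1084]
[0.6076 0.021  0.4172] [-3.1401 -0.0016 -2.8755] (array([-0.232 ,  0.2993,  0.0682]), array([-0.0009, -0.001 , -0.0012]))
170 273 285
185 272 286
200 271 288
220 271 288
240 271 288
255 271 287
-0.05 0.22 [[279.5048 300.101 ]]
-0.05 0.14 [[279.7372 394.0492]]
0.05 0.22 [[279.3881 162.7932]]
0.05 0.14 [[279.6056 195.4945]]
```

```bash
python3 m3.py w7; python3 - <<'E'
from h import *
import pickle; s,c=pickle.load(open('last.pkl','rb'));print(sense()['position'])
g=c['color'].astype(int).sum(2)
for r in (205,225,255): print(r,g[r,315:376].tolist())
E
```

```text
[0.6076 0.021  0.4172] [-3.1401 -0.0016 -2.8755] 0.08716811744397879
handle 0.87 [120.6, 402.0] [0.5101 0.102  0.115 ]
cabinet_front 0.65 [233.4, 85.9] [ 0.6708 -0.1353  0.14  ]
channel 0.62 [226.5, 337.9] [0.6443 0.1071 0.021 ]
[0.60785692 0.02125854 0.41745045]
205 [482, 482, 484, 481, 469, 416, 411, 412, 413, 409, 413, 408, 410, 409, 409, 388, 212, 220, 228, 224, 223, 226, 226, 228, 236, 340, 471, 482, 479, 434, 410, 407, 404, 385, 185, 98, 92, 83, 93, 94, 94, 120, 238, 222, 210, 212, 215, 213, 212, 214, 208, 216, 230, 310, 452, 482, 485, 483, 485, 482, 480]
225 [434, 475, 477, 480, 455, 414, 405, 407, 403, 406, 407, 403, 407, 404, 387, 238, 223, 222, 228, 225, 225, 225, 223, 247, 377, 470, 482, 475, 425, 403, 406, 401, 328, 155, 98, 93, 94, 80, 99, 97, 174, 222, 219, 213, 214, 215, 212, 211, 213, 206, 219, 264, 432, 478, 482, 484, 482, 480, 482, 482, 480]
255 [403, 404, 418, 447, 409, 404, 403, 406, 403, 403, 402, 407, 399, 345, 202, 218, 224, 225, 222, 223, 223, 228, 289, 460, 482, 475, 422, 400, 399, 393, 324, 160, 94, 91, 88, 93, 94, 109, 182, 209, 213, 212, 217, 211, 213, 215, 214, 209, 233, 309, 451, 479, 480, 482, 481, 479, 482, 482, 479, 480, 481]
```

```bash
python3 - <<'E'
from h import *
import pickle; s,c=pickle.load(open('last.pkl','rb')); np.set_printoptions(precision=4,suppress=True)
th=.268;x=np.array([np.cos(th),np.sin(th)]);y=np.array([-x[1],x[0]])
C=np.array([(onz(c,(a,r),.061,s)+onz(c,(b,r),.061,s))[:2]/2 for r,a,b in ((205,340.2,356.8),(225,338.8,355.2),(255,336.8,353))])
h=np.array([.508,.1025]);print(C,(C-h)@y,np.arctan2(*(C[-1]-C[0])[::-1]))
t=C[1]+x*(.132-(C[1]-h)@x);print(t)
s=sense();print(s['position'],s['tcp_rot'],towards([*t,.40],s,[np.pi,0,-np.pi+th]))
E
```

```text
[[0.6049 0.0988]
 [0.6276 0.1049]
 [0.6634 0.1146]] [-0.0292 -0.0293 -0.0294] 0.26385079525147903
[0.6431 0.1092]
[0.6079 0.0213 0.4175] [-3.141  -0.0005 -2.8758] (array([-0.2283,  0.3023,  0.0695]), array([-0.0004, -0.0003, -0.0014]))
```

Request:
jog_arm(
  motion=[
    {"travel": [-0.06, 0.08, 0], "delta_rot": [0, 0, 0], "claw": -1},
    {"travel": [-0.13, 0.17, 0], "delta_rot": [0, 0, 0], "claw": -1},
    {"travel": [-0.19, 0.25, 0], "delta_rot": [0, 0, 0], "claw": -1},
    {"travel": [-0.228, 0.302, 0], "delta_rot": [0, 0, 0], "claw": -1},
    {"travel": [-0.228, 0.302, 0.1], "delta_rot": [0, 0, 0], "claw": -1},
    {"travel": [-0.228, 0.302, 0.18], "delta_rot": [0, 0, 0], "claw": -1},
    {"travel": [-0.228, 0.302, 0.22], "delta_rot": [0, 0, 0], "claw": -1},
    {"travel": [-0.228, 0.302, 0.22], "delta_rot": [0, 0, 0], "claw": -1},
  ],
)

```text
t: 13.08
position: [0.6422, 0.1095, 0.3599]
tcp_rot: [-3.141, -0.006, -2.874]
wrist_force: [0.3, -0.2, -2.7]
grip_width: 0.091
gripper_force: 20.0
```

Request:
jog_arm(
  motion=[
    {"travel": [0, 0, 0], "delta_rot": [0, 0, 0], "claw": -1},
    {"travel": [0, 0, 0], "delta_rot": [0, 0, 0], "claw": -1},
  ],
)

```text
t: 13.25
position: [0.6435, 0.1104, 0.3637]
tcp_rot: [3.141, 0.002, -2.874]
wrist_force: [-0.2, 0.3, -2.0]
grip_width: 0.092
gripper_force: 20.0
```

```bash
python3 m3.py w8; python3 - <<'E'
from h import *
s=sense();print(s['position'],s['tcp_rot'],towards([.6431,.1092,.2425],s,[np.pi,0,-np.pi+.268]))
E
```

```text
[0.6435 0.1104 0.3637] [ 3.1414  0.0022 -2.8744] 0.09229587218744718
handle 0.8 [28.6, 323.1] [0.5115 0.103  0.115 ]
channel 0.97 [194.5, 277.1] [0.6476 0.1092 0.021 ]
[0.64326925 0.11065149 0.36359274] [ 3.14157414e+00  1.97734504e-03 -2.87386165e+00] (array([ 0.0031, -0.0054,  0.4844]), array([ 0.    ,  0.0013, -0.0002]))
```

View pics/w8.png

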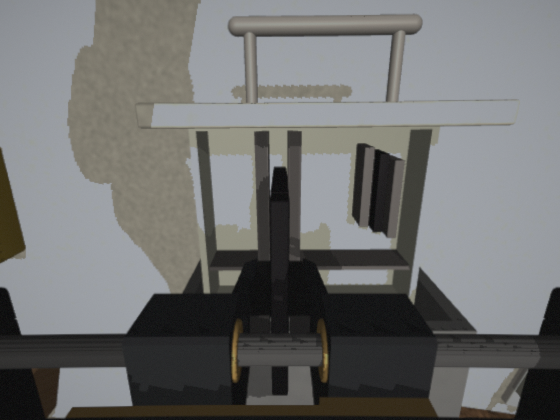

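The cassette (column 280) is centred between the channel lips (255–301), with clear length at both ends. I'm lowering it, with small steps near the floor.

Request:
jog_arm(
  motion=[
    {"travel": [0, -0.005, 0.08], "delta_rot": [0, 0, 0], "claw": -1},
    {"travel": [0, -0.005, 0.16], "delta_rot": [0, 0, 0], "claw": -1},
    {"travel": [0, -0.005, 0.24], "delta_rot": [0, 0, 0], "claw": -1},
    {"travel": [0, -0.005, 0.31], "delta_rot": [0, 0, 0], "claw": -1},
    {"travel": [0, -0.005, 0.37], "delta_rot": [0, 0, 0], "claw": -1},
    {"travel": [0, -0.005, 0.42], "delta_rot": [0, 0, 0], "claw": -1},
    {"travel": [0, -0.005, 0.45], "delta_rot": [0, 0, 0], "claw": -1},
    {"travel": [0, -0.005, 0.46], "delta_rot": [0, 0, 0], "claw": -1},
  ],
)

```text
t: 14.12
position: [0.6431, 0.1094, 0.2465]
tcp_rot: [3.142, -0.001, -2.874]
wrist_force: [-0.3, -0.2, -1.0]
grip_width: 0.088
gripper_force: 20.0
```

Request:
jog_arm(
  motion=[
    {"travel": [0, 0, 0.004], "delta_rot": [0, 0, 0], "claw": -1},
    {"travel": [0, 0, 0.008], "delta_rot": [0, 0, 0], "claw": -1},
    {"travel": [0, 0, 0.012], "delta_rot": [0, 0, 0], "claw": -1},
    {"travel": [0, 0, 0.012], "delta_rot": [0, 0, 0], "claw": -1},
  ],
)

```text
t: 14.45
position: [0.6436, 0.1095, 0.2451]
tcp_rot: [3.142, 0.001, -2.874]
wrist_force: [0.5, -0.8, -1.7]
grip_width: 0.085
gripper_force: 20.0
```

Request:
jog_arm(
  motion=[
    {"travel": [0, 0, 0.004], "delta_rot": [0, 0, 0], "claw": -1},
    {"travel": [0, 0, 0.006], "delta_rot": [0, 0, 0], "claw": -1},
    {"travel": [0, 0, 0.006], "delta_rot": [0, 0, 0], "claw": -1},
  ],
)

```text
t: 14.7
position: [0.6433, 0.1095, 0.243]
tcp_rot: [3.142, 0.0, -2.873]
wrist_force: [0.3, -0.0, -1.6]
grip_width: 0.089
gripper_force: 20.0
```

Request:
jog_arm(
  motion=[
    {"travel": [0, 0, 0.003], "delta_rot": [0, 0, 0], "claw": -1},
    {"travel": [0, 0, 0.004], "delta_rot": [0, 0, 0], "claw": -1},
    {"travel": [0, 0, 0.004], "delta_rot": [0, 0, 0], "claw": -1},
  ],
)

```text
t: 14.95
position: [0.6433, 0.1095, 0.2425]
tcp_rot: [-3.142, 0.0, -2.873]
wrist_force: [-1.7, -0.5, 4.6]
grip_width: 0.091
gripper_force: 20.0
```

Contact with the floor shows: Fz went from -1.6 to +4.6 N. I'm releasing gently.

Request:
jog_arm(
  motion=[
    {"travel": [0, 0, 0], "delta_rot": [0, 0, 0], "claw": -0.78},
    {"travel": [0, 0, 0], "delta_rot": [0, 0, 0], "claw": -0.72},
    {"travel": [0, 0, 0], "delta_rot": [0, 0, 0], "claw": -0.66},
    {"travel": [0, 0, 0], "delta_rot": [0, 0, 0], "claw": -0.6},
    {"travel": [0, 0, 0], "delta_rot": [0, 0, 0], "claw": -0.5},
    {"travel": [0, 0, 0], "delta_rot": [0, 0, 0], "claw": -0.4},
    {"travel": [0, 0, 0], "delta_rot": [0, 0, 0], "claw": -0.4},
    {"travel": [0, 0, 0], "delta_rot": [0, 0, 0], "claw": -0.4},
  ],
)

```text
t: 15.62
position: [0.6433, 0.1095, 0.2419]
tcp_rot: [3.142, 0.0, -2.873]
wrist_force: [0.4, -0.1, 0.0]
grip_width: 0.3
gripper_force: 0.0
```

Request:
jog_arm(
  motion=[
    {"travel": [0, 0, -0.03], "delta_rot": [0, 0, 0], "claw": -0.4},
    {"travel": [0, 0, -0.08], "delta_rot": [0, 0, 0], "claw": -0.4},
    {"travel": [0, 0, -0.16], "delta_rot": [0, 0, 0], "claw": -0.4},
    {"travel": [0, 0, -0.26], "delta_rot": [0, 0, 0], "claw": -0.4},
    {"travel": [0, 0, -0.38], "delta_rot": [0, 0, 0], "claw": -0.4},
    {"travel": [0, 0, -0.5], "delta_rot": [0, 0, 0], "claw": -0.4},
    {"travel": [0, 0, -0.6], "delta_rot": [0, 0, 0], "claw": -0.4},
    {"travel": [0, 0, -0.6], "delta_rot": [0, 0, 0], "claw": -0.4},
  ],
)

```text
t: 16.28
position: [0.6447, 0.1104, 0.3993]
tcp_rot: [3.141, 0.012, -2.874]
wrist_force: [-0.2, 0.2, 0.6]
grip_width: 0.3
gripper_force: 0.0
```

```bash
python3 m3.py w9
```

```text
[0.6447 0.1104 0.3993] [ 3.1412  0.0119 -2.8739] 0.3002030631830211
handle 0.8 [31.8, 316.5] [0.5107 0.1019 0.115 ]
cabinet_front 0.61 [287.6, 313.9] [0.7015 0.1568 0.14  ]
channel 0.64 [175.8, 278.1] [0.6399 0.1078 0.021 ]
```

View pics/w9.png

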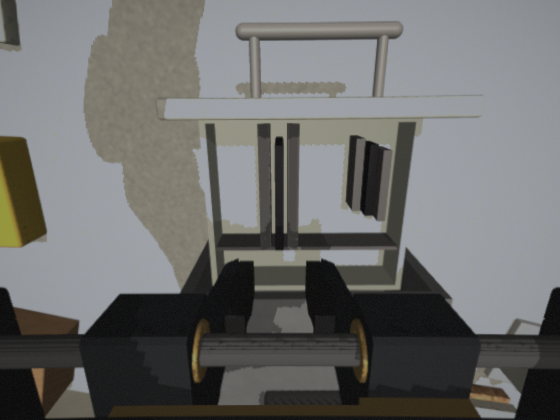

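The cassette stands upright at column 279, centred in the channel. The handle-to-cabinet distance is unchanged, so the drawer is still at its stop. I'm handing in.

```bash
python3 -c "
from plant import ticket
print(ticket.job_done())"
```

```text
the job is handed in; nothing more can be done
None
```

I pulled the drawer out to its stop, set the tall cassette upright on the channel floor and handed the job in at about 16 s; the last wrist picture showed it still standing and the drawer still open.

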